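# Snap the shelf pipe out of its clips and start the pipe washer

## Task

In the cheese ageing room, put the grey shelf pipe through the washer: snap it forward out of its two blue spring clips, sweep it over the white drip deck so that it settles down in the roller cradle at the front of the same stand, then twist the green start knob clockwise to its stop and let it spring back. Do not let the pipe fall off the stand, and leave the cheese wheels and the jar where they are.

Things in the scene. Friction and masses are not known exactly. Their poses are not given: they have to be found in the camera images.
- station: pipe washing stand, fixed: steel base 250 mm wide (own y +-125), 220 mm deep (own x -105 to +115 mm); origin on the table, own x to its back (front is -x), z up. Back to front: clips, white drip deck, roller cradle. Walls at y = +-117 to +-125 are at most 50 mm high. All of it is level with the table except the deck
- clip_axis (a point): midpoint between two blue spring C clips, on their axis, 66 mm up, axes as the stand. Clips 14 mm wide at y = +-74 mm, axis along y, mouths open forward (-x), tops 87 mm above the table, on grey posts 14 mm wide (12 to 35 mm behind the axis, 86 mm high). Behind the pipe between the posts all is open (134 mm wide) down to the deck. The clips let go at 10 to 25 N of pull
- deck_edge (a point): middle of the front edge of the white drip deck, 38 mm above the table, axes as the stand. From here the deck slopes down to the back by 0.1 rad, beneath the clips (28 mm high there), so a pipe left on it rolls back; in front of the edge it drops into the cradle
- cradle (a point): where the middle of the pipe lies once in the roller cradle, 31 mm above the table, axes as the stand, pipe along y, 22 mm in front of the deck edge. It rests on two black rollers 14 mm thick, 15 mm before and behind this point, 15 mm lower; the steel front wall, 24 to 34 mm in front of this point, is 55 mm high; end walls 117 mm to each side
- pipe: the loose grey shelf pipe with yellow end caps: 200 mm long, 22 mm thick, the caps 28 mm thick over the last 10 mm at each end, about 0.25 kg; origin at the middle of its axis, own y along it. At the start it is held in the two clips, parallel to the stand's y, its axis 65 mm above the table, up to 6 mm off-centre along y
- control: white control box, fixed to the table, 100 x 100 x 70 mm, origin on the table under its centre, z up; it stands to the left or right of the stand
- start_knob (a joint): angle of the green knob on top of the control box: 0 at rest, grows clockwise seen from above, stop at 1.05 rad; a spring of 0.03 to 0.16 N m turns it back to 0 when it is let go
- knob_grip (a point): the point to grip on the green knob, on its vertical axis, 100 mm above the table; the grip is an upright bar 60 mm long (own x, turning with the knob), 16 mm wide (own y), from 82 to 114 mm above the table
- cheese_side: loose cheese wheel, 140 mm across, 52 mm high, on the other side of the stand from the control box; origin under its centre
- cheese_back: loose cheese wheel, 150 mm across, 56 mm high, at the back right; origin under its centre
- jar: loose closed jar, 70 mm across, 100 mm high, at the back left; origin under its centre
There are look-alikes about, which are no part of the job. There is more than one size of the pipe; the one meant has the size given above.

How it is judged:
By the outcome, as a careful person would: the job done as asked, in the order asked, and still so for the second after the job is handed in, with the robot touching nothing.
It also fails if it takes over 58 s, if anything falls off the work surface, if the arm or the gripper's body presses on something with over 40 N, if the wrist force passes 120 N, or if a joint passes its speed limit or range.

## Robot

A 6-joint arm with a two-finger parallel gripper is mounted at the origin on the work surface. World frame = base frame: x ahead of the robot, y to its left, z up, the work surface at z = 0. Lengths are in m, angles in rad, forces in N, time in s.
With the tool pointing down it reaches from about 0.225 to 0.725 m from the base axis. Payload 3.1 kg.
Tool frame: the origin (TCP) lies midway between the tips of the shut fingers; the grasp point (between the pads) lies 19 mm behind it; y points along the fingers, z is the direction in which the jaws open and shut, and the axes are right-handed (so a half turn about y gives the same grasp; the last joint's range is limited). The gripper opens to 85 mm and grips with 20 to 120 N. Pads are 22 mm wide; open, the fingers measure 114 mm over their backs; the gripper's body (76 mm by 85 mm) begins 54 mm behind the grasp point. The pads swing forward as they close: fully open they stand 13 mm farther back than shut.
Start: joints at [1.179, 0.048, 0.099, 1.622, 0, 1.443], TCP at [0.137, 0.507, 0.231] pointing down, gripper open.
Joint ranges: [-2.91, 2.91], [-0.99, 1.94], [-1.21, 1.42], [-2.12, 2.29], [-1.49, 1.47], [-3.14, 3.14]. Speed limits (rad/s): [2.79, 2.79, 3.14, 3.14, 3.14, 3.14].

## Interface

Orientations are given as a 3x3 rotation matrix whose columns are the frame's x, y, z axes.
In Python, from station import arm gives the robot as it stands.
- The arm moves only by the tool play_rows, never from a script. Its argument "commands" is a list of rows, each a list of 3 entries, a list of its own where there are three numbers: the closure, from 0 (fully open) to 1 (shut), then the shift along the tool's x, y, z in m, then the turn about the tool's y in degrees. A call has 1 to 20 rows; each row shifts and turns the pose as measured when the row begins, along the tool's axes as they then stand; what a row does not reach is not made up. A row lasts 1/8 s, in which the tool goes at most 62.5 mm and 10.7 degrees, less where a joint would pass 70% of its speed; a pose out of reach is approached as far as the arm can. A call is refused whole if a number of a shift passes 0.0625 or a number of a turn 10.7, either way. A call with a gripper value outside its range is refused whole. The fingers move at their own pace and stop on an object; the grip force is fixed at half the most. Time passes only in rows, so rows that do not move let the fingers close. It gives the time, the measured TCP pose, the force and the opening at its end, in the units of the state.
- arm.get_state(): the state, without advancing time (a new reading comes with each control period).
- arm.read_camera(name): name is "scene" or "top" or "wrist"; returns a dict with "image" (420x560x3 uint8, red, green, blue), "fx", "fy", "cx", "cy" (pixels), "distortion" ([k1, k2, p1, p2, k3] as OpenCV has them; the pictures are not rectified), "R" (3x3) and "t" (3): a world point X has camera coordinates R X + t. Camera axes: x right, y down, z forward; pixel columns grow to the right and rows downward; lengths in m; the calibration is good to about 2 mm. A picture is of the moment at which its call begins. There is no depth.
- arm.close_job(): hands the job in, once; it reports no verdict.
Trained networks look in the newest picture that a camera, given by its name, has taken for a name from the list of things; names that differ only in an ending like _2 or _b are one class to them, and where a whole thing is asked for, a point or a joint stands for the part that bears it (a point fixed in the world has none). Each returns a list of dicts, best first, with "confidence" (0 to 1); they miss things now and then, are a little off and sometimes report something else, mostly with a low value. They report only what shows in the picture. A call takes as long as a camera call. They do not tell look-alikes from the thing itself.
- arm.find_in(camera, query): "xy" ([column, row] as shares, 0 to 1, of the picture: columns of its width, rows of its height, amid what is visible of it).
- arm.place_of(camera, query): "xy" ([column, row] as shares, 0 to 1, of the picture: columns of its width, rows of its height: a listed point, or the origin of a listed thing).
The state is a dict: "time": time; "q": joint angles; "dq": joint speeds; "joint_torque": joint torques, N m; "position": TCP position; "eef_rot": TCP orientation; "force": force on the tool from outside, world axes, zero at the start; "moment": the same for the moment, N m; "grip_width": finger opening in m.
Only numpy, scipy, OpenCV 4.12 (cv2) and the standard library are available. Lean on these libraries where they do the work, as an engineer would, in place of code of your own. Each camera call takes 0.05 s, during which the arm holds its last target. There are 200 camera calls.

## Working session

There is one attempt and no reset: what is moved stays moved. The work goes in short steps, Python scripts to look and compute and a tool call to move; the robot and the scene stay as the last step left them, time stands still between calls to the robot, and variables do not carry over. Pictures are saved under pics/ and viewed, about 8 in all and at most 12, crops included, and the job is handed in when it is done.

Besides the shell and the picture viewer there is one more tool, called after "Call:" as name(argument=value, ...) on one line, values as JSON. play_rows: Moves the arm, as the interface text tells. Its arguments: {"type":"object","properties":{"commands":{"type":"array","items":{"type":"array"}}},"required":["commands"]}

```bash
ls; mkdir -p pics
cat > h.py <<'E'
from station import arm
import numpy as np, cv2
def cam(n,save=None):
    c=arm.read_camera(n)
    if save: cv2.imwrite('pics/'+save,c['image'][:,:,::-1])
    return c
def K(c): return np.array([[c['fx'],0,c['cx']],[0,c['fy'],c['cy']],[0,0,1.]])
def ray(c,px):
    u=cv2.undistortPoints(np.array([[px]],float),K(c),np.array(c['distortion'],float))[0,0]
    R=np.array(c['R']);t=np.array(c['t'])
    return -R.T@t, R.T@np.array([u[0],u[1],1])
def atz(c,px,z):
    o,d=ray(c,px); return o+d*(z-o[2])/d[2]
def proj(c,X):
    r,_=cv2.Rodrigues(np.array(c['R'],float))
    return cv2.projectPoints(np.atleast_2d(np.array(X,float)),r,np.array(c['t'],float),K(c),np.array(c['distortion'],float))[0][:,0]
E
python3 - <<'E'
from h import *
H={'clip_axis':.066,'deck_edge':.038,'cradle':.031,'pipe':.065,'control':0,'knob_grip':.1,'station':0,'cheese_side':0,'cheese_back':0,'jar':0}
for n in ['top','scene']:
    c=cam(n,n+'0.png')
    print(n,'campos',ray(c,[280,210])[0].round(3))
    for q,z in H.items():
        for r in arm.place_of(n,q)[:3]:
            p=np.array(r['xy'])*[560,420]
            print(q,round(r['confidence'],2),p.round(0),atz(c,p,z).round(4))
s=arm.get_state();print(s['time'],s['position'],np.round(s['eef_rot'],3).tolist(),s['force'])
a=cv2.imread('pics/top0.png');b=cv2.imread('pics/scene0.png')
E
```

```text
pics
top campos [ 0.314 -0.003  1.253]
clip_axis 0.96 [279. 182.] [ 0.6428 -0.036   0.066 ]
deck_edge 0.61 [282. 214.] [ 0.56   -0.0369  0.038 ]
deck_edge 0.17 [136. 246.] [0.4992 0.3687 0.038 ]
cradle 0.68 [280. 226.] [ 0.529  -0.0305  0.031 ]
pipe 0.71 [282. 178.] [ 0.6562 -0.0447  0.065 ]
pipe 0.62 [276. 284.] [ 0.3709 -0.007   0.065 ]
control 0.76 [148. 255.] [0.4799 0.3445 0.    ]
knob_grip 0.91 [135. 246.] [0.4899 0.3522 0.1   ]
station 0.56 [286. 204.] [ 0.5961 -0.0529 -0.    ]
cheese_back 0.98 [379. 161.] [ 0.7048 -0.3342  0.    ]
scene campos [ 1.262 -0.267  0.886]
clip_axis 0.92 [287. 244.] [ 0.6481 -0.0345  0.066 ]
deck_edge 0.67 [271. 224.] [ 0.5524 -0.0459  0.038 ]
cradle 0.62 [269. 217.] [ 0.5198 -0.0403  0.031 ]
pipe 0.77 [264. 186.] [ 0.4323 -0.0253  0.065 ]
pipe 0.73 [286. 247.] [ 0.6546 -0.0408  0.065 ]
pipe 0.15 [270. 221.] [ 0.5623 -0.0523  0.065 ]
control 0.75 [383. 184.] [0.4766 0.3342 0.    ]
knob_grip 0.87 [392. 159.] [0.4795 0.3401 0.1   ]
station 0.69 [275. 242.] [ 0.5827 -0.0456  0.    ]
cheese_side 0.73 [165. 244.] [ 0.4966 -0.3206  0.    ]
cheese_side 0.67 [420. 238.] [0.6931 0.3271 0.    ]
cheese_back 0.59 [169. 313.] [ 0.701  -0.3426  0.    ]
jar 0.78 [418. 236.] [0.6866 0.3268 0.    ]
1.1 [0.13688903 0.50683835 0.23131667] [[0.965, -0.0, 0.261], [-0.261, 0.0, 0.965], [-0.0, -1.0, 0.0]] [-0.4945309  -0.00656351 -0.42623646]
```

View pics/top0.png

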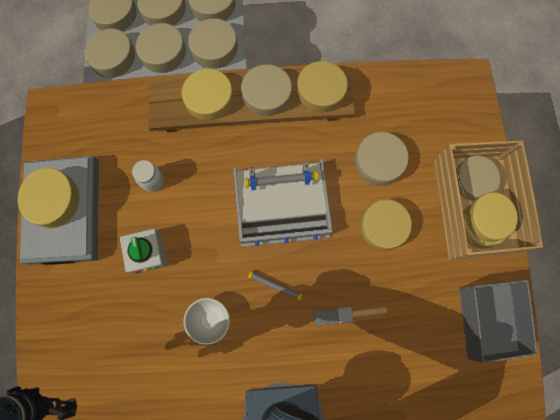

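View pics/scene0.png

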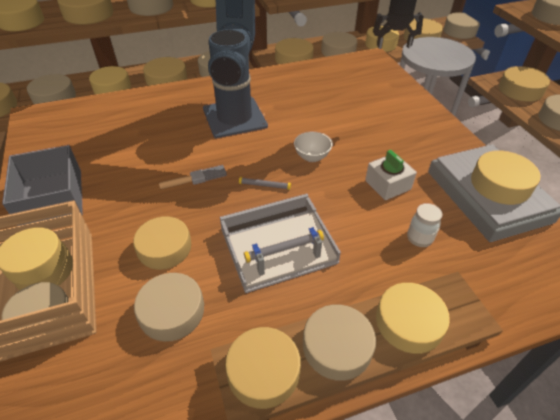

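The top view shows the stand at about (283,205), with one pipe in its blue clips from (247,184) to (317,176). A shorter, loose look-alike pipe lies on the table from (250,273) to (300,297). The control box with the green knob is at (140,248). I'll measure both pipes and confirm in a crop.

Run:
```python
from h import *
def seg(im,lo,hi,roi,mn):
    h=cv2.cvtColor(im,cv2.COLOR_RGB2HSV); m=cv2.inRange(h,np.array(lo),np.array(hi))
    k=np.zeros_like(m);x0,y0,x1,y1=roi;k[y0:y1,x0:x1]=1
    n,l,s,ce=cv2.connectedComponentsWithStats(m*k)
    return [(ce[i].round(1),int(s[i,4])) for i in range(1,n) if s[i,4]>=mn]
t=cam('top');s=cam('scene')
for nm,c,roi in (('top',t,(230,155,335,305)),('scene',s,(215,170,345,290))):
    for q,lo,hi,z in (('yellow',(20,130,120),(34,255,255),.065),('blue',(105,120,60),(125,255,255),.075)):
        for ce,a in seg(c['image'],lo,hi,roi,6): print(nm,q,ce,a,atz(c,ce,z).round(4))
ims=[]
for c,(x0,y0,x1,y1) in ((t,(225,150,345,310)),(t,(110,220,180,280)),(s,(210,165,350,290))):
    ims.append(cv2.resize(c['image'][y0:y1,x0:x1,::-1],(400,int(400*(y1-y0)/(x1-x0))) if x1-x0<130 else (400,357),interpolation=cv2.INTER_CUBIC))
# knob bar by green
for c,roi in ((t,(110,220,180,280)),(s,(360,140,420,200))):
    print('green',seg(c['image'],(45,120,40),(85,255,255),roi,10))
o=np.zeros((560,800,3),np.uint8)
a=cv2.resize(ims[0],(400,533));o[:533,:400]=a
o[:260,400:]=cv2.resize(ims[1],(400,343))[40:300];o[260:560,400:]=cv2.resize(ims[2],(400,357))[30:330]
cv2.imwrite('pics/crop1.png',o)
```

```text
top yellow [316.  175.3] 36 [ 0.6561 -0.1386  0.065 ]
top yellow [246.3 182.3] 32 [0.6501 0.0527 0.065 ]
top yellow [249.7 274.4] 25 [0.4007 0.0589 0.065 ]
top yellow [299.1 297.3] 11 [ 0.332 -0.065  0.065]
top blue [306.8 177.2] 59 [ 0.6496 -0.112   0.075 ]
top blue [252.6 182.8] 59 [0.6446 0.0353 0.075 ]
top blue [314.8 236.5] 13 [ 0.4865 -0.1188  0.075 ]
top blue [285.4 239.8] 16 [ 0.4835 -0.0409  0.075 ]
top blue [256.1 242.8] 14 [0.4812 0.0364 0.075 ]
scene yellow [240.1 179.8] 18 [ 0.3881 -0.0829  0.065 ]
scene yellow [288.7 185.4] 18 [0.4536 0.039  0.065 ]
scene yellow [320.7 234.1] 36 [0.6455 0.0551 0.065 ]
scene yellow [247.1 256.5] 44 [ 0.6531 -0.1379  0.065 ]
scene blue [313.  231.8] 25 [0.64  0.036 0.075]
scene blue [255.8 248.4] 28 [ 0.644  -0.1132  0.075 ]
green [(array([138.9, 249.5]), 355)]
green [(array([391.9, 162.1]), 220)]
```

View pics/crop1.png

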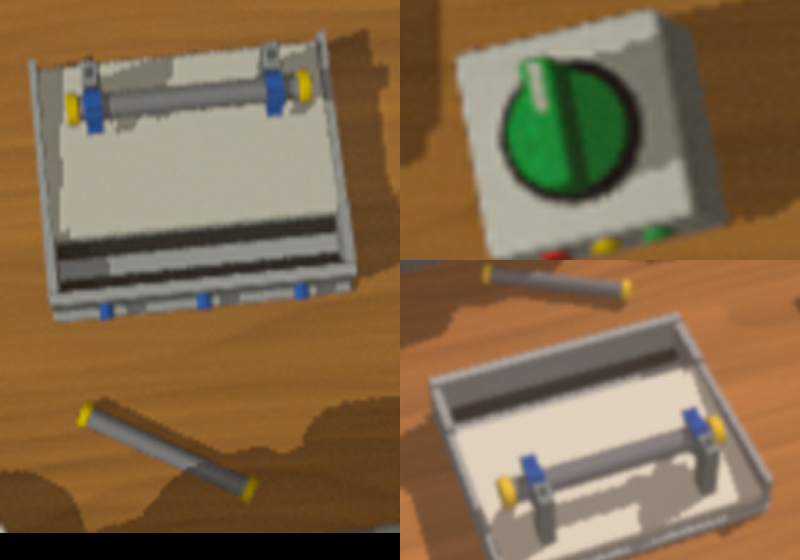

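The crop confirms it: the clipped pipe's caps are about 191 mm apart centre to centre, so it is 200 mm long. The loose pipe at top (275,286) is clearly shorter, so the clipped one is meant. The stand's yaw is about +0.035 rad. Next I move above the stand.

```bash
cat >> h.py <<'E'
def plan(tgt,ang,n,cl=0.0,nd=4):
    """straight rows from the state to tgt, tool z heading ang (deg)"""
    s=arm.get_state();p=np.array(s['position']);R=np.array(s['eef_rot'])
    a=np.degrees(np.arctan2(R[1,2],R[0,2]));d=(np.array(tgt)-p)/n;t=-((ang-a+180)%360-180)/n
    print('from',p.round(4),round(a,2),'step',np.abs(d).max(),t)
    rows=[]
    for i in range(n):
        h=np.radians(a-t*i);z=np.array([np.cos(h),np.sin(h),0]);y=np.array([0,0,-1.]);x=np.cross(y,z)
        rows.append([cl,[round(float(v@d),nd) for v in (x,y,z)],round(t,2)])
    print(rows)
E
python3 -c "
from h import *
plan([.63,-.04,.24],2,15)"
```

```text
from [0.1369 0.5068 0.2313] 74.89 step 0.036454661742624586 4.859009221696849
[[0.0, [0.0412, -0.0006, -0.0266], np.float64(4.86)], [0.0, [0.0433, -0.0006, -0.023], np.float64(4.86)], [0.0, [0.0451, -0.0006, -0.0193], np.float64(4.86)], [0.0, [0.0466, -0.0006, -0.0154], np.float64(4.86)], [0.0, [0.0477, -0.0006, -0.0114], np.float64(4.86)], [0.0, [0.0485, -0.0006, -0.0073], np.float64(4.86)], [0.0, [0.049, -0.0006, -0.0032], np.float64(4.86)], [0.0, [0.0491, -0.0006, 0.001], np.float64(4.86)], [0.0, [0.0488, -0.0006, 0.0052], np.float64(4.86)], [0.0, [0.0482, -0.0006, 0.0093], np.float64(4.86)], [0.0, [0.0472, -0.0006, 0.0133], np.float64(4.86)], [0.0, [0.0459, -0.0006, 0.0173], np.float64(4.86)], [0.0, [0.0443, -0.0006, 0.0211], np.float64(4.86)], [0.0, [0.0424, -0.0006, 0.0248], np.float64(4.86)], [0.0, [0.0401, -0.0006, 0.0283], np.float64(4.86)]]
```

Call:
play_rows(commands=[[0, [0.041, 0, -0.027], 4.9], [0, [0.043, 0, -0.023], 4.9], [0, [0.045, 0, -0.019], 4.9], [0, [0.047, 0, -0.015], 4.9], [0, [0.048, 0, -0.011], 4.9], [0, [0.049, 0, -0.007], 4.9], [0, [0.049, 0, -0.003], 4.9], [0, [0.049, 0, 0.001], 4.9], [0, [0.049, 0, 0.005], 4.9], [0, [0.048, 0, 0.009], 4.9], [0, [0.047, 0, 0.013], 4.9], [0, [0.046, 0, 0.017], 4.9], [0, [0.044, 0, 0.021], 4.9], [0, [0.042, 0, 0.025], 4.9], [0, [0.04, 0, 0.028], 4.9]])

```text
time: 3.08
position: [0.6319, -0.0639, 0.2325]
eef_rot: [[-0.012, 0.008, 1.0], [-1.0, 0.005, -0.012], [-0.005, -1.0, 0.008]]
force: [0.5, 0.9, 1.1]
grip_width: 0.0855
```

Run:
```python
from h import *
c=cam('wrist','w1.png')
print('cam',ray(c,[280,210])[0].round(3))
for q,z in {'clip_axis':.066,'deck_edge':.038,'cradle':.031,'pipe':.065}.items():
    for r in arm.place_of('wrist',q)[:2]:
        p=np.array(r['xy'])*[560,420]; print(q,round(r['confidence'],2),p.round(1),atz(c,p,z).round(4))
h=cv2.cvtColor(c['image'],cv2.COLOR_RGB2HSV)
for q,lo,hi,z in (('yellow',(20,130,100),(34,255,255),.065),('blue',(105,120,50),(125,255,255),.075)):
    n,l,s,ce=cv2.connectedComponentsWithStats(cv2.inRange(h,lo,hi))
    for i in range(1,n):
        if s[i,4]>60: print(q,ce[i].round(1),s[i],atz(c,ce[i],z).round(4))
plan([.651,-.042,.15],2,5)
```

```text
cam [0.631 0.009 0.375]
clip_axis 0.58 [305.4 157.8] [ 0.6532 -0.0374  0.066 ]
deck_edge 0.9 [196.9 158.2] [ 0.5487 -0.0407  0.038 ]
cradle 0.74 [178.  158.1] [ 0.5282 -0.0414  0.031 ]
pipe 0.78 [ 20.2 117.1] [ 4.08e-01 -2.00e-04  6.50e-02]
pipe 0.72 [302. 161.] [ 0.6502 -0.0404  0.065 ]
yellow [300.1  46.1] [284  39  32  15 406] [0.6481 0.0547 0.065 ]
yellow [38.9 48.2] [ 27  40  29  16 240] [0.4355 0.0537 0.065 ]
yellow [305.8 261.6] [293 253  27  16 269] [ 0.6544 -0.1405  0.065 ]
blue [297.   68.8] [278  59  40  22 745] [0.6451 0.0365 0.075 ]
blue [300.7 237.9] [285 224  35  25 592] [ 0.6487 -0.1112  0.075 ]
from [ 0.6306 -0.0623  0.2322] -0.48 step 0.016444233108591482 -0.4965062387708542
[[0.0, [-0.0041, 0.0164, 0.0041], np.float64(-0.5)], [0.0, [-0.0041, 0.0164, 0.0041], np.float64(-0.5)], [0.0, [-0.004, 0.0164, 0.0041], np.float64(-0.5)], [0.0, [-0.004, 0.0164, 0.0042], np.float64(-0.5)], [0.0, [-0.004, 0.0164, 0.0042], np.float64(-0.5)]]
```

View pics/w1.png

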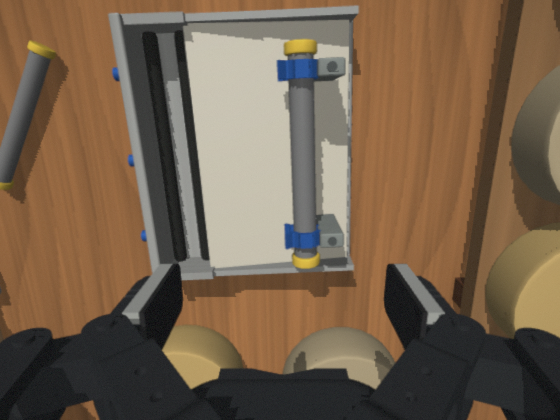

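The wrist view shows the pipe at (302,161), the deck's front edge near column 197, and the rollers near columns 166 and 193. The shorter loose pipe is at the far left. All three cameras put the pipe at about (0.651, -0.042) with yaw 0.033.

Call:
play_rows(commands=[[0, [-0.005, 0.02, 0.005], -0.6], [0, [-0.005, 0.02, 0.005], -0.6], [0, [-0.005, 0.02, 0.005], -0.6], [0, [-0.005, 0.02, 0.005], -0.6], [0, [0, 0.02, 0], 0], [0, [0, 0, 0], 0]])

```text
time: 4.08
position: [0.6495, -0.0328, 0.1357]
eef_rot: [[0.047, 0.013, 0.999], [-0.999, 0.006, 0.047], [-0.005, -1.0, 0.014]]
force: [-0.3, -0.2, 0.2]
grip_width: 0.0853
```

Run:
```python
from h import *
plan([.651,-.042,.05],1.9,7)
c=cam('wrist','w2.png')
for q,z in {'clip_axis':.066,'deck_edge':.038,'cradle':.031,'pipe':.065}.items():
    for r in arm.place_of('wrist',q)[:2]:
        p=np.array(r['xy'])*[560,420]; print(q,round(r['confidence'],2),p.round(1),atz(c,p,z).round(4))
w=cv2.imread('pics/w1.png')
g=cv2.cvtColor(w,cv2.COLOR_BGR2GRAY); print(g[158,125:205].tolist())
```

```text
from [ 0.6495 -0.0328  0.1357] 2.67 step 0.012237592699174593 0.1102189878427404
[[0.0, [0.0013, 0.0122, 0.0002], np.float64(0.11)], [0.0, [0.0013, 0.0122, 0.0002], np.float64(0.11)], [0.0, [0.0013, 0.0122, 0.0002], np.float64(0.11)], [0.0, [0.0013, 0.0122, 0.0002], np.float64(0.11)], [0.0, [0.0013, 0.0122, 0.0002], np.float64(0.11)], [0.0, [0.0013, 0.0122, 0.0002], np.float64(0.11)], [0.0, [0.0013, 0.0122, 0.0002], np.float64(0.11)]]
deck_edge 0.95 [140.4 215.7] [ 0.5467 -0.0428  0.038 ]
cradle 0.87 [117.3 209.9] [ 0.5273 -0.0414  0.031 ]
cradle 0.17 [142.2 212.5] [ 0.5454 -0.0427  0.031 ]
pipe 0.64 [284.5 231.1] [ 0.6513 -0.0404  0.065 ]
[113, 115, 112, 101, 94, 93, 95, 102, 128, 144, 151, 151, 153, 153, 153, 151, 141, 118, 89, 65, 62, 62, 62, 60, 62, 60, 62, 61, 62, 58, 61, 55, 61, 62, 58, 35, 27, 32, 38, 39, 38, 38, 38, 39, 34, 34, 25, 26, 36, 77, 94, 102, 131, 153, 152, 152, 150, 152, 150, 149, 150, 151, 152, 146, 85, 44, 38, 41, 41, 39, 43, 44, 63, 145, 184, 192, 194, 193, 194, 193]
```

Call:
play_rows(commands=[[0, [0.001, 0.015, 0], 0], [0, [0.001, 0.02, 0], 0], [0, [0.001, 0.02, 0], 0], [0, [0.001, 0.015, 0.001], 0.7], [0, [0.001, 0.009, 0], 0], [0, [0, 0.004, 0], 0], [0, [0, 0, 0], 0]])

```text
time: 5.2
position: [0.6568, -0.0403, 0.0539]
eef_rot: [[0.031, 0.024, 0.999], [-1.0, 0.004, 0.031], [-0.003, -1.0, 0.024]]
force: [-1.1, 0.8, 0.8]
grip_width: 0.0851
```

Run:
```python
from h import *
plan([.651,-.042,.05],1.9,2)
c=cam('wrist','w3.png')
```

```text
from [ 0.6568 -0.0403  0.0539] 1.76 step 0.0029140171991219876 -0.07172957676934288
[[0.0, [0.0007, 0.0019, -0.0029], np.float64(-0.07)], [0.0, [0.0007, 0.0019, -0.0029], np.float64(-0.07)]]
```

View pics/w3.png

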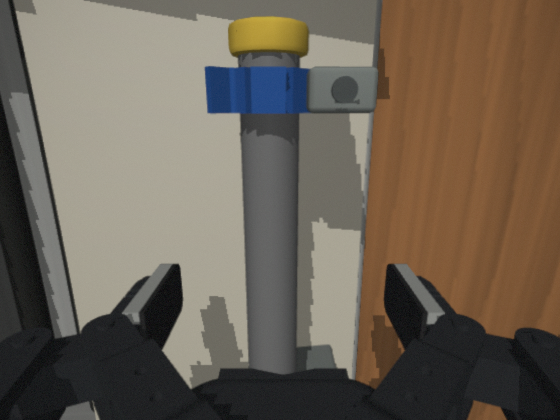

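The pipe sits between the fingers, at column 271 against a finger midline of 282. I shift about 5 mm forward and close.

Call:
play_rows(commands=[[0, [0.001, 0.002, -0.003], 0], [0, [0, 0.002, -0.003], 0], [0.5, [0, 0, 0], 0], [1, [0, 0, 0], 0], [1, [0, 0, 0], 0], [1, [0, 0, 0], 0], [1, [0, 0, 0], 0], [1, [0, 0, 0], 0]])

```text
time: 6.25
position: [0.6523, -0.0417, 0.0526]
eef_rot: [[0.031, 0.029, 0.999], [-1.0, 0.003, 0.031], [-0.002, -1.0, 0.029]]
force: [-1.1, 0.5, -0.4]
grip_width: 0.0201
```

Call:
play_rows(commands=[[1, [0, 0, 0], 0], [1, [0, 0, -0.006], 0], [1, [0, 0, -0.008], 0], [1, [0, 0, -0.01], 0], [1, [0, 0, -0.01], 0]])

```text
time: 6.88
position: [0.6516, -0.0419, 0.0562]
eef_rot: [[0.034, 0.102, 0.994], [-0.999, 0.007, 0.034], [-0.004, -0.995, 0.102]]
force: [27.0, 2.0, -19.7]
grip_width: 0.0196
```

Call:
play_rows(commands=[[1, [0, 0, -0.018], 0], [1, [0, 0, -0.024], 0], [1, [0, 0, -0.024], 0]])

```text
time: 7.25
position: [0.6523, -0.042, 0.0587]
eef_rot: [[0.045, 0.241, 0.97], [-0.999, 0.018, 0.042], [-0.007, -0.97, 0.241]]
force: [69.4, 4.4, -42.9]
grip_width: 0.0197
```

Call:
play_rows(commands=[[1, [0, 0, 0], 0]])

```text
time: 7.38
position: [0.6544, -0.0417, 0.0568]
eef_rot: [[0.045, 0.245, 0.969], [-0.999, 0.018, 0.042], [-0.008, -0.969, 0.245]]
force: [-7.2, -0.9, -6.8]
grip_width: 0.0198
```

Run:
```python
from h import *
s=arm.get_state();print(s['time'],s['position'],np.round(s['eef_rot'],3).tolist(),s['force'],s['moment'],np.round(s['joint_torque'],1),np.round(s['q'],3))
c=cam('wrist');d=cam('scene');t=cam('top')
print(s['force'])
o=np.zeros((600,800,3),np.uint8)
o[:315,:420]=cv2.resize(c['image'],(420,315));
o[:285,420:]=cv2.resize(t['image'][150:250,225:345],(380,285))
o[315:600,:420]=cv2.resize(d['image'][170:290,200:376],(420,285),interpolation=cv2.INTER_CUBIC)
cv2.imwrite('pics/m1.png',o[:,:,::-1])
```

```text
7.375 [ 0.65443326 -0.04168488  0.05676609] [[0.045, 0.245, 0.969], [-0.999, 0.018, 0.042], [-0.008, -0.969, 0.245]] [-7.19768448 -0.93900088 -6.8267449 ] [-0.23731774  2.47063792 -0.32920514] [  0.8 -44.9  40.2  -5.4   1.   -0.2] [-0.198  0.161 -0.154  1.017  0.066  1.337]
[-7.19768448 -0.93900088 -6.8267449 ]
```

View pics/m1.png

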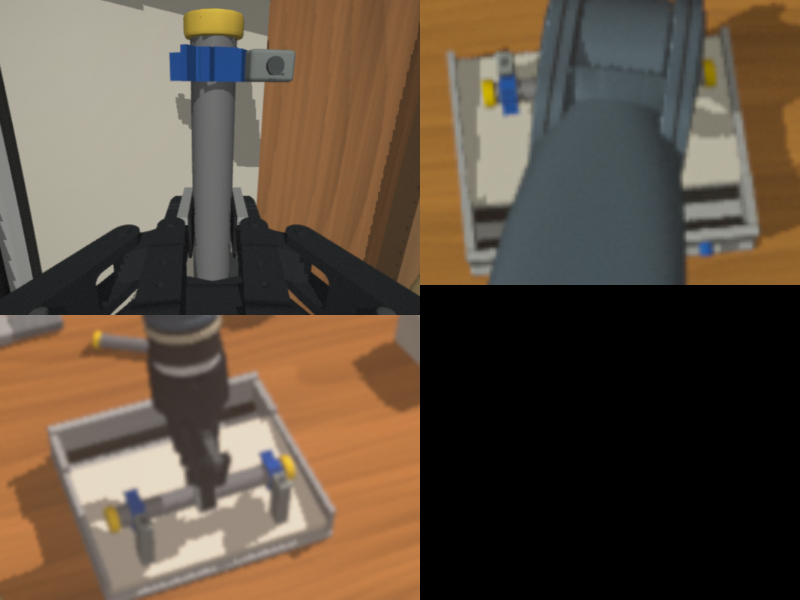

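The gripper is tilted about 0.24 rad with its body forward, and the pipe is still in the clips; the pull levered the wrist instead of freeing it. I'll push back against the clips to undo the tilt, then pull again with one big straight row.

Call:
play_rows(commands=[[1, [0, 0, 0.015], 0], [1, [0, 0, 0.02], 0]])

```text
time: 7.78
position: [0.6561, -0.0412, 0.0531]
eef_rot: [[0.037, 0.175, 0.984], [-0.999, 0.014, 0.035], [-0.008, -0.984, 0.176]]
force: [-61.9, -3.7, 42.4]
grip_width: 0.0198
```

Call:
play_rows(commands=[[1, [0, 0, 0.018], 0], [1, [0, 0, 0.018], 0], [1, [0, 0, 0.018], 0]])

```text
time: 8.15
position: [0.6544, -0.0413, 0.0532]
eef_rot: [[0.03, 0.06, 0.998], [-1.0, 0.007, 0.03], [-0.005, -0.998, 0.06]]
force: [-41.2, -1.9, 24.1]
grip_width: 0.0194
```

Call:
play_rows(commands=[[1, [0, 0, 0.016], 0], [1, [0, 0, 0.016], 0], [1, [0, 0, 0.008], 0], [1, [0, 0, 0], 0]])

```text
time: 8.65
position: [0.6508, -0.0414, 0.0529]
eef_rot: [[0.029, -0.032, 0.999], [-1.0, 0.003, 0.029], [-0.004, -0.999, -0.032]]
force: [0.5, 0.4, -3.7]
grip_width: 0.0199
```

Call:
play_rows(commands=[[1, [0, 0.012, -0.03], 0]])

```text
time: 8.78
position: [0.6482, -0.042, 0.0527]
eef_rot: [[0.031, 0.03, 0.999], [-1.0, 0.005, 0.031], [-0.004, -1.0, 0.03]]
force: [59.9, 4.9, 1.8]
grip_width: 0.0196
```

Call:
play_rows(commands=[[1, [0, 0.017, -0.042], 0]])

```text
time: 8.9
position: [0.6175, -0.0443, 0.0419]
eef_rot: [[0.032, 0.055, 0.998], [-0.999, 0.002, 0.032], [-0.001, -0.998, 0.055]]
force: [-2.4, 0.1, -2.7]
grip_width: 0.0196
```

It snapped out and is still gripped. I lift clear of the deck and check the grip.

Call:
play_rows(commands=[[1, [0, -0.015, 0], 0], [1, [0, -0.02, 0], 0], [1, [0, 0, 0], 0]])

```text
time: 9.28
position: [0.6029, -0.0423, 0.0682]
eef_rot: [[0.031, 0.03, 0.999], [-0.999, 0.007, 0.031], [-0.006, -1.0, 0.031]]
force: [0.6, 0.3, -3.0]
grip_width: 0.0197
```

Run:
```python
from h import *
c=cam('wrist');t=cam('top');d=cam('scene')
s=arm.get_state();print(s['position'],np.round(s['eef_rot'],3).tolist(),s['force'])
for nm,c_ in (('top',t),('wrist',c),('scene',d)):
    h=cv2.cvtColor(c_['image'],cv2.COLOR_RGB2HSV)
    n,l,st,ce=cv2.connectedComponentsWithStats(cv2.inRange(h,(20,130,100),(34,255,255)))
    for i in range(1,n):
        if 6<st[i,4]<4000:
            P=atz(c_,ce[i],.075)
            if .5<P[0]<.68 and abs(P[1])<.2: print(nm,ce[i].round(1),st[i,4],P.round(4))
for q,z in {'deck_edge':.038,'cradle':.031}.items():
    for r in arm.place_of('wrist',q)[:2]:
        p=np.array(r['xy'])*[560,420]; print(q,round(r['confidence'],2),p.round(1),atz(c,p,z).round(4))
o=np.zeros((600,800,3),np.uint8)
o[:,:]=0
o[:315,:420]=cv2.resize(c['image'],(420,315))
o[315:600,:420]=cv2.resize(d['image'][170:290,200:376],(420,285),interpolation=cv2.INTER_CUBIC)
o[:285,420:]=cv2.resize(t['image'][150:250,225:345],(380,285))
cv2.imwrite('pics/m2.png',o[:,:,::-1])
```

```text
[ 0.60247757 -0.04216081  0.06641776] [[0.032, 0.029, 0.999], [-0.999, 0.007, 0.031], [-0.006, -1.0, 0.029]] [ 2.91139352e-01  4.41395101e-04 -3.27225859e+00]
top [318.4 192. ] 32 [ 0.6062 -0.1395  0.075 ]
top [247.3 198.6] 34 [0.6019 0.0521 0.075 ]
wrist [284.1  29.3] 2614 [0.5994 0.0559 0.075 ]
scene [313.1 216.2] 38 [0.5915 0.0559 0.075 ]
scene [241.  237.6] 41 [ 0.6003 -0.1379  0.075 ]
deck_edge 0.63 [180.7 240.3] [ 0.5485 -0.041   0.038 ]
deck_edge 0.2 [261.8 215.4] [ 0.5915 -0.0261  0.038 ]
cradle 0.78 [146.1 235.9] [ 0.5279 -0.0416  0.031 ]
```

View pics/m2.png

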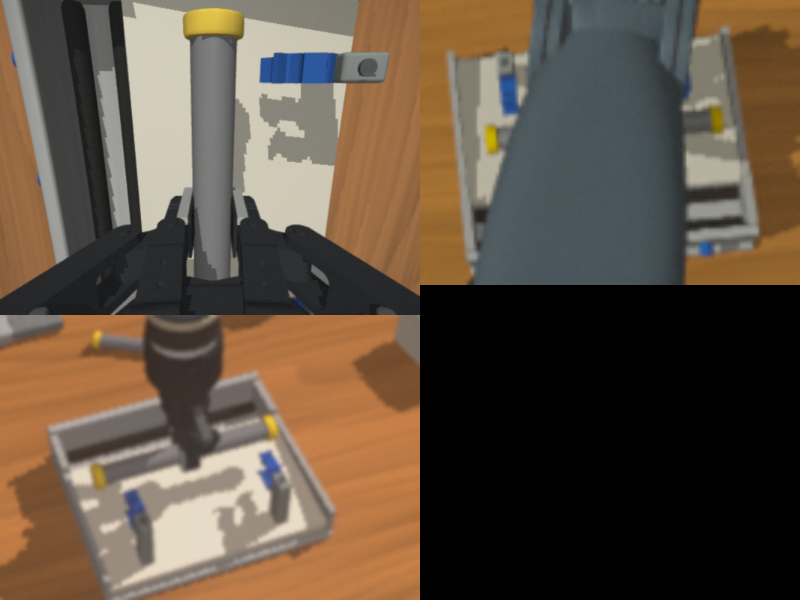

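The pipe hangs level and free in the gripper at about x=0.602, between the end walls. I carry it forward over the cradle.

Call:
play_rows(commands=[[1, [0, 0, -0.02], 0], [1, [0, 0, -0.025], 0], [1, [0, 0, -0.018], 0], [1, [0, 0, -0.004], 0], [1, [0, 0, 0], 0]])

```text
time: 10.15
position: [0.5342, -0.0443, 0.0617]
eef_rot: [[0.032, 0.026, 0.999], [-0.999, 0.008, 0.031], [-0.007, -1.0, 0.026]]
force: [-0.2, -1.2, -2.8]
grip_width: 0.02
```

Run:
```python
from h import *
c=cam('wrist','w5.png')
plan([.533,-.044,.046],1.9,3)
for q,z in {'deck_edge':.038,'cradle':.031,'pipe':.076}.items():
    for r in arm.place_of('wrist',q)[:2]:
        p=np.array(r['xy'])*[560,420]; print(q,round(r['confidence'],2),p.round(1),atz(c,p,z).round(4))
```

```text
from [ 0.5344 -0.0443  0.0617] 1.8 step 0.005232133225078084 -0.03184202209946344
[[0.0, [-0.0001, 0.0052, -0.0004], np.float64(-0.03)], [0.0, [-0.0001, 0.0052, -0.0004], np.float64(-0.03)], [0.0, [-0.0001, 0.0052, -0.0004], np.float64(-0.03)]]
cradle 0.59 [272.8 237.7] [ 0.5287 -0.0407  0.031 ]
cradle 0.53 [285.4 282.8] [ 0.5365 -0.0677  0.031 ]
pipe 0.69 [279.8 283.6] [ 0.5318 -0.0433  0.076 ]
```

View pics/w5.png

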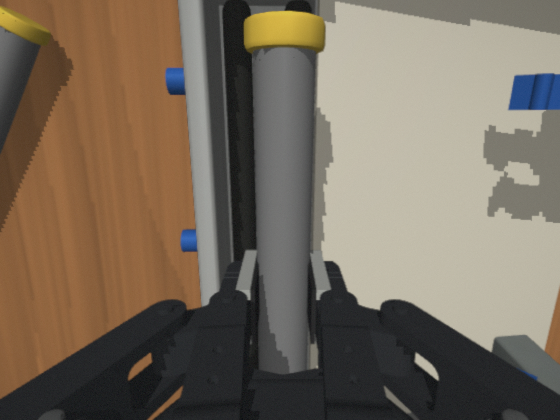

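The pipe is right over the cradle channel, slightly behind centre: pipe columns 255–315, rollers at about 237 and 298, front wall at 190–215. I lower, then open partially.

Call:
play_rows(commands=[[1, [0, 0.006, 0], 0], [1, [0, 0.006, 0], 0], [1, [0, 0.003, 0], 0], [1, [0, 0, 0], 0]])

```text
time: 10.85
position: [0.5356, -0.0441, 0.0453]
eef_rot: [[0.032, 0.026, 0.999], [-0.999, 0.008, 0.032], [-0.007, -1.0, 0.026]]
force: [0.2, 0.1, -3.3]
grip_width: 0.0198
```

Call:
play_rows(commands=[[1, [0, 0, -0.004], 0], [0.64, [0, 0, 0], 0], [0.64, [0, 0, 0], 0], [0.64, [0, 0, 0], 0], [0.64, [0, 0, 0], 0]])

```text
time: 11.48
position: [0.534, -0.0448, 0.0485]
eef_rot: [[0.032, 0.032, 0.999], [-0.999, 0.007, 0.032], [-0.006, -0.999, 0.032]]
force: [0.3, 0.3, 1.1]
grip_width: 0.0309
```

Run:
```python
from h import *
c=cam('wrist','w6.png');t=cam('top');d=cam('scene')
for nm,c_ in (('top',t),('wrist',c),('scene',d)):
    h=cv2.cvtColor(c_['image'],cv2.COLOR_RGB2HSV)
    n,l,st,ce=cv2.connectedComponentsWithStats(cv2.inRange(h,(20,130,100),(34,255,255)))
    for i in range(1,n):
        if 6<st[i,4]<4000:
            P=atz(c_,ce[i],.031)
            if .47<P[0]<.68 and abs(P[1])<.2: print(nm,ce[i].round(1),st[i,4],P.round(4))
```

```text
top [319.7 222.5] 35 [ 0.5308 -0.1402  0.031 ]
top [250.5 229.4] 39 [0.5256 0.0507 0.031 ]
wrist [266.   42.6] 1670 [0.5236 0.0527 0.031 ]
scene [301.5 209.2] 34 [0.5206 0.0529 0.031 ]
scene [233.7 228.6] 42 [ 0.5285 -0.1409  0.031 ]
```

View pics/w6.png

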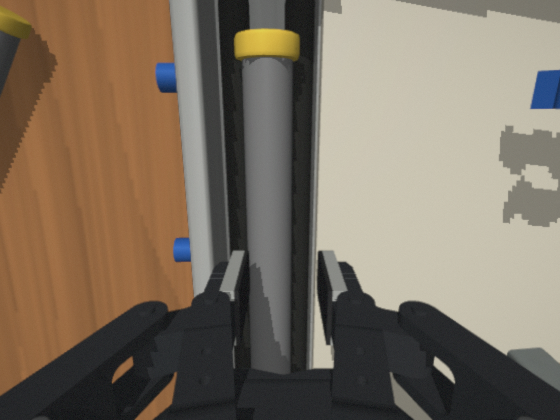

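The pipe has settled between the rollers, cap at (267,45), and all three cameras agree within 4 mm of the cradle axis. I lift clear and go to the knob.

Call:
play_rows(commands=[[0.64, [0, -0.03, 0], 0], [0.5, [0, -0.05, 0], 0], [0, [0, -0.05, 0], 0], [0, [0, -0.05, 0], 0], [0, [0, 0, 0], 0]])

```text
time: 12.25
position: [0.5267, -0.0457, 0.2313]
eef_rot: [[0.032, 0.027, 0.999], [-0.999, 0.008, 0.032], [-0.007, -1.0, 0.028]]
force: [0.3, 0.7, 0.3]
grip_width: 0.0855
```

Run:
```python
from h import *
s=arm.get_state();print(np.round(s['q'],3))
plan([.485,.346,.215],104,13,nd=3)
```

```text
[-0.222  0.028  0.078  1.596  0.013  1.317]
from [ 0.5267 -0.0457  0.2313] 1.83 step 0.030129805878452057 -7.8591578314409825
[[0.0, [-0.03, 0.001, -0.002], np.float64(-7.86)], [0.0, [-0.03, 0.001, 0.002], np.float64(-7.86)], [0.0, [-0.03, 0.001, 0.006], np.float64(-7.86)], [0.0, [-0.029, 0.001, 0.01], np.float64(-7.86)], [0.0, [-0.027, 0.001, 0.014], np.float64(-7.86)], [0.0, [-0.025, 0.001, 0.017], np.float64(-7.86)], [0.0, [-0.022, 0.001, 0.021], np.float64(-7.86)], [0.0, [-0.019, 0.001, 0.023], np.float64(-7.86)], [0.0, [-0.016, 0.001, 0.026], np.float64(-7.86)], [0.0, [-0.012, 0.001, 0.028], np.float64(-7.86)], [0.0, [-0.008, 0.001, 0.029], np.float64(-7.86)], [0.0, [-0.004, 0.001, 0.03], np.float64(-7.86)], [0.0, [0.0, 0.001, 0.03], np.float64(-7.86)]]
```

Call:
play_rows(commands=[[0, [-0.03, 0, -0.002], -8], [0, [-0.03, 0, 0.002], -8], [0, [-0.03, 0, 0.006], -8], [0, [-0.029, 0, 0.01], -8], [0, [-0.027, 0, 0.014], -8], [0, [-0.025, 0, 0.017], -8], [0, [-0.022, 0, 0.021], -8], [0, [-0.019, 0, 0.023], -8], [0, [-0.016, 0, 0.026], -8], [0, [-0.012, 0, 0.028], -8], [0, [-0.008, 0, 0.029], -8], [0, [-0.004, 0, 0.03], -8], [0, [0, 0, 0.03], -6], [0, [0, 0, 0], 0]])

```text
time: 14.0
position: [0.4615, 0.3536, 0.2133]
eef_rot: [[0.956, 0.003, -0.295], [0.295, -0.0, 0.956], [0.003, -1.0, -0.001]]
force: [-0.1, -0.4, 0.7]
grip_width: 0.0855
```

Run:
```python
from h import *
c=cam('wrist','w7.png')
s=arm.get_state();print(np.round(s['q'],3))
for r in arm.place_of('wrist','knob_grip')[:2]:
    p=np.array(r['xy'])*[560,420]; print(round(r['confidence'],2),p.round(1),atz(c,p,.1).round(4))
plan([.485,.346,.15],104,4,nd=3)
```

```text
[ 0.538  0.19   0.218  1.597 -0.002  0.241]
0.64 [268.5 221.9] [0.481  0.3485 0.1   ]
from [0.4621 0.3519 0.2137] 106.96 step 0.015919357154158008 0.7400737279184852
[[0.0, [0.005, 0.016, -0.003], np.float64(0.74)], [0.0, [0.005, 0.016, -0.003], np.float64(0.74)], [0.0, [0.005, 0.016, -0.003], np.float64(0.74)], [0.0, [0.005, 0.016, -0.003], np.float64(0.74)]]
```

View pics/w7.png

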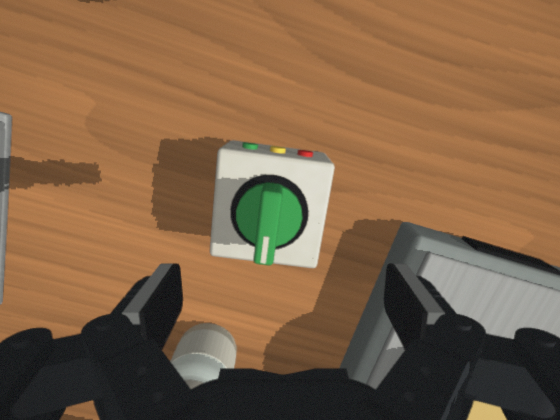

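The knob is at (268,222) with its bar running from (272,183) to (264,265). The jar, at (205,355), is clear of the finger path.

Run:
```python
from h import *
c=cam('wrist')
a,b=atz(c,[271.5,184],.114),atz(c,[264.5,264],.114)
print(a,b,(a+b)/2,np.linalg.norm(b-a),np.degrees(np.arctan2(*(b-a)[1::-1])))
# bar's white stripe
im=c['image'];g=cv2.cvtColor(im,cv2.COLOR_RGB2HSV);m=cv2.inRange(g,(55,100,20),(85,255,255))
for r in range(170,272,8):
    x=np.where(m[r,225:315])[0]+225
    v=im[r,225:315,1]; print(r,(x.min(),x.max()) if len(x) else None)
h=np.degrees(np.arctan2(*(b-a)[1::-1]))
plan([*( (a+b)/2)[:2],.15],h+90,4,nd=3)
```

```text
[0.44828139 0.33968034 0.114     ] [0.51090348 0.35249554 0.114     ] [0.47959244 0.34608794 0.114     ] 0.06391991014560783 11.565522379578965
170 None
178 None
186 (np.int64(255), np.int64(287))
194 (np.int64(246), np.int64(297))
202 (np.int64(241), np.int64(301))
210 (np.int64(238), np.int64(303))
218 (np.int64(238), np.int64(304))
226 (np.int64(241), np.int64(302))
234 (np.int64(245), np.int64(298))
242 (np.int64(254), np.int64(289))
250 (np.int64(258), np.int64(276))
258 (np.int64(257), np.int64(275))
266 None
from [0.4624 0.3515 0.2141] 106.91 step 0.016037194778671653 1.336394921953243
[[0.0, [0.004, 0.016, -0.003], np.float64(1.34)], [0.0, [0.004, 0.016, -0.002], np.float64(1.34)], [0.0, [0.004, 0.016, -0.002], np.float64(1.34)], [0.0, [0.004, 0.016, -0.002], np.float64(1.34)]]
```

Call:
play_rows(commands=[[0, [0.005, 0.025, -0.003], 1.5], [0, [0.005, 0.025, -0.003], 1.5], [0, [0.005, 0.02, -0.002], 1.4], [0, [0.003, 0.02, -0.001], 1], [0, [0, 0.012, 0], 0], [0, [0, 0, 0], 0]])

```text
time: 14.9
position: [0.4858, 0.3407, 0.1103]
eef_rot: [[0.983, 0.006, -0.185], [0.185, -0.002, 0.983], [0.006, -1.0, -0.003]]
force: [-0.1, -0.3, 0.0]
grip_width: 0.085
```

Run:
```python
from h import *
c=cam('wrist','w8.png')
for r in arm.place_of('wrist','knob_grip')[:2]:
    p=np.array(r['xy'])*[560,420]; print(round(r['confidence'],2),p.round(1),atz(c,p,.1).round(4))
plan([.480,.347,.083],101.5,4,nd=3)
```

```text
0.75 [296.6 250.9] [0.4799 0.347  0.1   ]
from [0.4866 0.3415 0.1119] 100.67 step 0.007220940241128671 -0.20853305787751708
[[0.0, [-0.001, 0.007, 0.002], np.float64(-0.21)], [0.0, [-0.001, 0.007, 0.002], np.float64(-0.21)], [0.0, [-0.001, 0.007, 0.002], np.float64(-0.21)], [0.0, [-0.001, 0.007, 0.002], np.float64(-0.21)]]
```

View pics/w8.png

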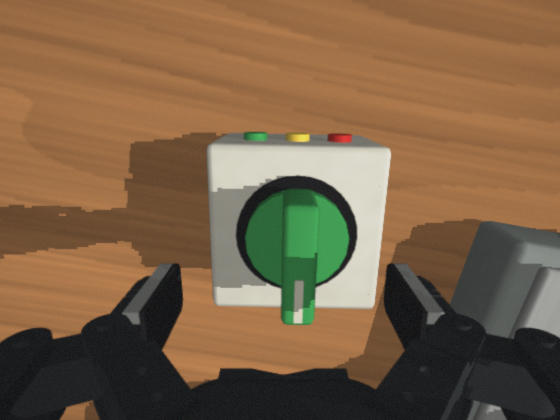

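The bar is upright in view and centred near column 298, just right of the finger midline, and the network agrees on (0.480, 0.347). I descend and grip.

Call:
play_rows(commands=[[0, [-0.003, 0.012, 0.003], 0], [0, [-0.003, 0.012, 0.002], 0], [0, [-0.001, 0.005, 0.001], 0], [0, [0, 0, 0], 0]])

```text
time: 15.5
position: [0.4789, 0.3473, 0.0828]
eef_rot: [[0.982, 0.011, -0.186], [0.186, 0.001, 0.983], [0.011, -1.0, -0.001]]
force: [0.1, 0.1, -0.5]
grip_width: 0.0855
```

```bash
python3 -c "
from h import *
plan([.480,.347,.083],101.5,2,nd=4)"
```

```text
from [0.4789 0.3473 0.0828] 100.72 step 0.000540760594854417 -0.39147018374725917
[[0.0, [0.0005, -0.0001, -0.0003], np.float64(-0.39)], [0.0, [0.0005, -0.0001, -0.0003], np.float64(-0.39)]]
```

Call:
play_rows(commands=[[0.5, [0.001, 0, 0], 0], [1, [0, 0, 0], 0], [1, [0, 0, 0], 0], [1, [0, 0, 0], 0], [1, [0, 0, 0], 0], [1, [0, 0, 0], 0], [1, [0, 0, 0], 8], [1, [0, 0, 0], 8], [1, [0, 0, 0], 8]])

```text
time: 16.62
position: [0.4809, 0.3482, 0.084]
eef_rot: [[0.97, 0.013, 0.241], [-0.242, 0.003, 0.97], [0.012, -1.0, 0.006]]
force: [0.3, 1.0, -0.8]
grip_width: 0.0152
```

```bash
python3 -c "
from h import *
s=arm.get_state();print(s['moment'],s['force'],s['q'])
plan([.480,.347,.083],41,2,nd=4)"
```

```text
[-0.02430324 -0.0556626   0.09391005] [ 0.31882042  0.95873439 -0.75850889] [ 0.51602675  0.22867331  0.00574136  1.33472387 -0.00405035  0.7599489 ]
from [0.4809 0.3482 0.084 ] 76.02 step 0.0006234204828822754 17.51246186368944
[[0.0, [-0.0003, 0.0005, -0.0007], np.float64(17.51)], [0.0, [-0.0, 0.0005, -0.0008], np.float64(17.51)]]
```

Call:
play_rows(commands=[[1, [0, 0, 0], 8], [1, [0, 0, 0], 8], [1, [0, 0, 0], 8], [1, [0, 0, 0], 8], [1, [0, 0, 0], 6], [1, [0, 0, 0], 4]])

```text
time: 17.38
position: [0.4818, 0.35, 0.084]
eef_rot: [[0.551, 0.017, 0.834], [-0.835, 0.003, 0.551], [0.007, -1.0, 0.016]]
force: [0.5, 0.3, -0.4]
grip_width: 0.0151
```

```bash
python3 -c "
from h import *
s=arm.get_state();print(s['moment'],s['force'],s['q'])
plan([.480,.347,.083],41,2,nd=4)"
```

```text
[-0.34894719  0.2140339   1.85485677] [ 0.50743249  0.26910954 -0.386208  ] [ 0.51901269  0.22976876  0.00709375  1.33174635 -0.00628649  1.50641083]
from [0.4818 0.35   0.084 ] 33.43 step 0.0014874654722915326 -3.786675143399165
[[0.0, [0.0008, 0.0005, -0.0016], np.float64(-3.79)], [0.0, [0.0006, 0.0005, -0.0016], np.float64(-3.79)]]
```

The turning moment jumped to 1.85 N·m after about 67° of tool turn, so the knob is at its stop. I release and let it spring back.

Call:
play_rows(commands=[[1, [0, 0, 0], 0], [0, [0, 0, 0], 0], [0, [0, 0, 0], 0], [0, [0, 0, 0], 0], [0, [0, 0, 0], 0], [0, [0, 0, 0], 0], [0, [0, -0.03, 0], 0], [0, [0, -0.05, 0], 0], [0, [0, -0.06, 0], 0], [0, [0, -0.03, 0], 0], [0, [-0.05, 0, 0], 0], [0, [-0.05, 0, 0], 0], [0, [-0.05, 0, 0], 0], [0, [0, 0, 0], 0]])

```text
time: 19.12
position: [0.3948, 0.4791, 0.2596]
eef_rot: [[0.549, 0.019, 0.836], [-0.836, 0.008, 0.549], [0.003, -1.0, 0.021]]
force: [0.6, -0.2, 0.7]
grip_width: 0.0858
```

Run:
```python
from h import *
t=cam('top');d=cam('scene')
s=arm.get_state();print(s['time'],s['position'],s['force'])
o=np.zeros((600,800,3),np.uint8)
f=lambda im,w,h:cv2.resize(im,(w,h),interpolation=cv2.INTER_CUBIC)
o[:300,:400]=f(d['image'][170:290,200:360],400,300);o[:300,400:]=f(t['image'][145:265,215:375],400,300)
o[300:,:400]=f(t['image'][215:275,100:180],400,300);o[300:,400:]=f(d['image'][100:340,120:440],400,300)
cv2.imwrite('pics/fin.png',o[:,:,::-1])
for nm,c_ in (('top',t),('scene',d)):
    h=cv2.cvtColor(c_['image'],cv2.COLOR_RGB2HSV)
    n,l,st,ce=cv2.connectedComponentsWithStats(cv2.inRange(h,(20,130,100),(34,255,255)))
    for i in range(1,n):
        P=atz(c_,ce[i],.031)
        if 6<st[i,4]<200 and .47<P[0]<.68 and abs(P[1])<.2: print(nm,ce[i].round(1),st[i,4],P.round(4))
    for q in ('cheese_side','cheese_back','jar'):
        print(q,[(round(r['confidence'],2),atz(c_,np.array(r['xy'])*[560,420],0).round(3)) for r in arm.place_of(nm,q)[:2]])
```

```text
19.225 [0.39686483 0.47669926 0.25984453] [ 0.28379201 -0.0615493   0.06449132]
top [319.8 222.3] 32 [ 0.5312 -0.1404  0.031 ]
top [250.5 229.1] 33 [0.5263 0.0508 0.031 ]
cheese_side [(0.88, array([ 0.525, -0.331,  0.   ]))]
cheese_back [(0.81, array([ 0.715, -0.337,  0.   ]))]
jar [(0.95, array([0.694, 0.33 , 0.   ])), (0.27, array([ 0.54 , -0.036,  0.   ]))]
scene [301.3 209.6] 31 [0.5219 0.0519 0.031 ]
scene [233.6 228.7] 41 [ 0.5289 -0.1412  0.031 ]
cheese_side [(0.82, array([ 0.488, -0.318,  0.   ]))]
cheese_back [(0.94, array([ 0.7  , -0.331,  0.   ]))]
jar [(0.63, array([0.687, 0.331, 0.   ]))]
```

View pics/fin.png

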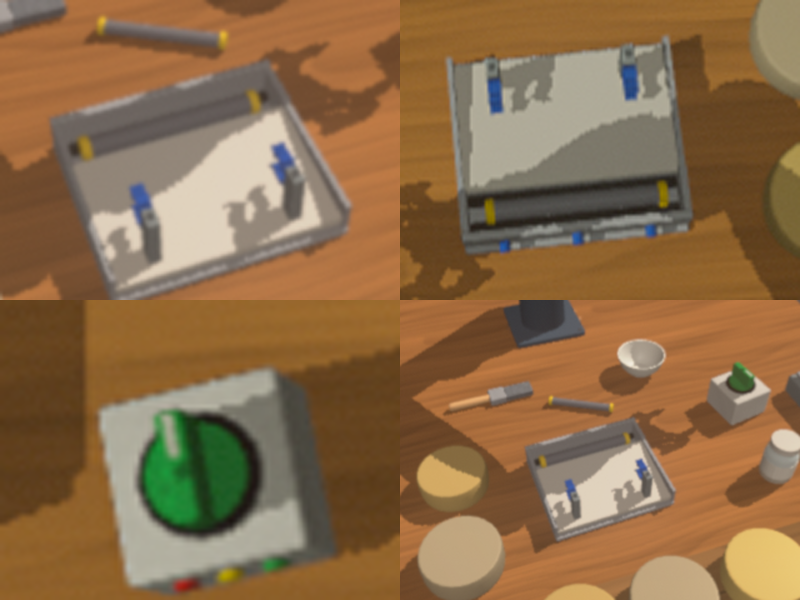

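The pipe lies in the cradle, the knob is back at rest, and the cheeses and jar are in place. Handing in.

```bash
python3 -c "
from h import *
print(arm.close_job())"
```

```text
the job is handed in; nothing more can be done
None
```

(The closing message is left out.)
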